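Put the brayers away by width

ROBOT

A 6-joint arm with a two-finger parallel gripper is mounted at the origin on the work surface. World frame = base frame: x ahead of the robot, y to its left, z up, the work surface at z = 0. Lengths are in m, angles in rad, forces in N, time in s.
With the tool pointing down it reaches from about 0.375 to 0.9 m from the base axis. Payload 3.1 kg.
Tool frame: the origin (TCP) lies between the finger pads; the fingertips stand 8 mm ahead of it and the grasp point (between the pads) lies 11 mm behind it; z points along the fingers, y is the line along which they close (so a half turn about z gives the same grasp; the last joint's range is limited). The gripper opens to 87 mm and grips with 3 to 60 N. Pads are 19 mm wide; open, the fingers measure 117 mm over their backs; the gripper's body (75 mm by 190 mm) begins 51 mm behind the grasp point.
Start: joints at [1.006, 0.527, 1.433, -0, 1.181, -0.178], TCP at [0.235, 0.579, 0.231] pointing down, gripper open.
Joint ranges: [-3.08, 3.08], [-0.75, 2.2], [0.22, 2.44], [-1.43, 4.57], [0, 2.65], [-2.85, 2.85]. Speed limits (rad/s): [2.79, 2.79, 3.14, 3.14, 3.14, 3.14].

INTERFACE

Orientations are given as a unit quaternion [x, y, z, w].
In Python, from rig import robot, vision, job gives the robot as it stands.
- The arm moves only by the shell command python3 -m handwheel 'ROWS' [OPENING] [FORCE]. ROWS is JSON, a list of rows, each a list of 4 numbers: the shift along the tool's x, y, z as a fraction of full scale, then the turn about the tool's z as a fraction of full scale. A call has 1 to 20 rows; each row is the pose to reach, as a shift and turn from the pose commanded when the call began, along the tool's axes at that moment, turning the shorter way round; what a row does not reach only later rows make up. Full scale, the value 1, is 300 mm for a shift and 2 pi rad for a turn. A row lasts 1/12 s, in which the tool goes at most 41.7 mm and 7.16 degrees, less where a joint would pass 70% of its speed; a pose out of reach is approached as far as the arm can. A call with a number of a shift or a turn outside -1 to 1 is refused whole. A call with a gripper value outside its range is refused whole. OPENING is the opening in per cent of the stroke, from 0 (shut) to 100 (fully open), set as the call begins (- or left out, the last holds). The fingers move at their own pace and stop on an object; FORCE is the grip in N (left out, the last holds). Time passes only in rows, so rows that repeat a pose let the fingers close. It gives the time, the measured TCP pose, the force, the opening and the grip force at its end, in the units of the state.
- robot.get_obs(): the state, without advancing time (a new reading comes with each control period).
- vision.camera(name): name is "side" or "top"; returns a dict with "frame" (400x640x3 uint8, red, green, blue), "K" (3x3 intrinsics, pixels), "cam_to_world" (4x4, takes a point from camera to world coordinates). Camera axes: x right, y down, z forward; pixel columns grow to the right and rows downward; lengths in m; the calibration is good to about 2 mm. A picture is of the moment at which its call begins. There is no depth.
- job.hand_in(): hands the job in; it is judged then, once.
Trained networks look in the newest picture that a camera, given by its name, has taken for a name from the list of things; names that differ only in an ending like _2 or _b are one class to them, and where a whole thing is asked for, a point or a joint stands for the part that bears it (a point fixed in the world has none). Each returns a list of dicts, best first, with "conf" (0 to 1); they miss things now and then, are a little off and sometimes report something else, mostly with a low value. They report only what shows in the picture. A call takes as long as a camera call. They do not tell look-alikes from the thing itself.
- vision.look_for(camera, label): "point" ([row, column] in pixels, amid what is visible of it).
- vision.outline_of(camera, label): "mask" (400x640 bool, what is visible of it) and "point" ([row, column] in pixels, amid what is visible of it).
The state is a dict: "time": time; "q": joint angles; "joint_velocities": joint speeds; "joint_torque": joint torques, N m; "position": TCP position; "tool_rot": TCP orientation; "ft_force": force on the tool from outside, world axes, zero at the start; "moment": the same for the moment, N m; "grip_width": finger opening in m; "grip_force": force on a finger pad.
Only numpy, scipy, OpenCV 4.12 (cv2) and the standard library are available. Lean on these libraries where they do the work, as an engineer would, in place of code of your own. Each camera call takes 0.05 s, during which the arm holds its last target. There are 200 camera calls.

TASK

Put the four ink rollers away on the cork rests, one on each, in order of roller width: the narrowest on the rest at the white-capped amber jar's end of the row, the widest at the low dark tin's end. Lay each one flat and straight on its T mark, roller across the dark cross stripe and handle along the other stripe, and let go of it; leave the jar and the tin where they stand.

Things in the scene. Friction and masses are not known exactly. Their poses are not given: they have to be found in the camera images.
- brayer_32_grip (a point): Ink roller (brayer), black roller 32 mm wide, 44 mm diameter, lying flat, 70 g. Point: middle of its dark wooden handle, 22 mm above what it lies on. x runs along the handle to the roller, z up; the roller's axle lies along y at x = +58 mm. Handle round, 22 mm diameter, x = -46 to +30 mm; thin steel fork ahead of it; steel foot 8 x 28 mm under its butt at x = -42 mm. Balances a little ahead of the point.
- brayer_50_grip (a point): Ink roller (brayer), black roller 50 mm wide, 44 mm diameter, lying flat, 80 g. Point: middle of its dark wooden handle, 22 mm above what it lies on. x runs along the handle to the roller, z up; the roller's axle lies along y at x = +58 mm. Handle round, 22 mm diameter, x = -46 to +30 mm; thin steel fork ahead of it; steel foot 8 x 28 mm under its butt at x = -42 mm. Balances a little ahead of the point.
- brayer_68_grip (a point): Ink roller (brayer), black roller 68 mm wide, 44 mm diameter, lying flat, 90 g. Point: middle of its dark wooden handle, 22 mm above what it lies on. x runs along the handle to the roller, z up; the roller's axle lies along y at x = +58 mm. Handle round, 22 mm diameter, x = -46 to +30 mm; thin steel fork ahead of it; steel foot 8 x 28 mm under its butt at x = -42 mm. Balances a little ahead of the point.
- brayer_86_grip (a point): Ink roller (brayer), black roller 86 mm wide, 44 mm diameter, lying flat, 100 g. Point: middle of its dark wooden handle, 22 mm above what it lies on. x runs along the handle to the roller, z up; the roller's axle lies along y at x = +58 mm. Handle round, 22 mm diameter, x = -46 to +30 mm; thin steel fork ahead of it; steel foot 8 x 28 mm under its butt at x = -42 mm. Balances a little ahead of the point.
- rest_a: Fixed cork rest 148 x 94 mm, one of four alike, 100 mm apart on a white board, marked with a dark T: cross stripe 16 mm wide at the far end for the roller, 10 mm stripe for the handle. Origin: middle of the cross stripe, on the cork, 10 mm above the table; x along the T away from the handle, z up. A brayer in place has its handle middle at x = -58, y = 0, z = 22 mm, x axes alike. One end of the row.
- rest_b: Fixed cork rest 148 x 94 mm, one of four alike, 100 mm apart on a white board, marked with a dark T: cross stripe 16 mm wide at the far end for the roller, 10 mm stripe for the handle. Origin: middle of the cross stripe, on the cork, 10 mm above the table; x along the T away from the handle, z up. A brayer in place has its handle middle at x = -58, y = 0, z = 22 mm, x axes alike. Between a and c.
- rest_c: Fixed cork rest 148 x 94 mm, one of four alike, 100 mm apart on a white board, marked with a dark T: cross stripe 16 mm wide at the far end for the roller, 10 mm stripe for the handle. Origin: middle of the cross stripe, on the cork, 10 mm above the table; x along the T away from the handle, z up. A brayer in place has its handle middle at x = -58, y = 0, z = 22 mm, x axes alike. Between b and d.
- rest_d: Fixed cork rest 148 x 94 mm, one of four alike, 100 mm apart on a white board, marked with a dark T: cross stripe 16 mm wide at the far end for the roller, 10 mm stripe for the handle. Origin: middle of the cross stripe, on the cork, 10 mm above the table; x along the T away from the handle, z up. A brayer in place has its handle middle at x = -58, y = 0, z = 22 mm, x axes alike. Other end of the row.
- jar_mid (a point): Squat amber ink jar with a white cap, 56 mm in diameter, 65 mm high, loose, standing on the table just beyond one end of the row of rests (either end), about 100 mm from the middle line of the end rest. The point is its centre, half-way up. Not to be moved.
- tin_mid (a point): Low round dark steel ink tin, 72 mm in diameter, 33 mm high, loose, standing on the table beyond the other end of the row. The point is its centre, half-way up. Not to be moved.
There are look-alikes about, which are no part of the job. What is shaped like the part that bears brayer_68_grip but green or turquoise is not meant.

How it is judged:
At the end, for the whole second after the job is handed in: From the jar's end the rests hold the 32, 50, 68 and 86 mm brayers, each flat (handle middle 15 to 29 mm above the cork), roller on the cross stripe, handle middle within 15 mm along and 13 mm across of its place, within 0.2 rad of the T; all released and at rest (((horizontal distance between jar_mid and rest_a below 0.21 m and (x of brayer_32_grip in the frame of rest_a between -0.073 and -0.043 m and y of brayer_32_grip in the frame of rest_a between -0.013 and 0.013 m and z of brayer_32_grip in the frame of rest_a between 0.015 and 0.029 m and angle between the x axis of brayer_32_grip and the x axis of rest_a, either way round below 0.2 rad and x of rest_a in the frame of brayer_32_grip above 0.03 m) and (x of brayer_50_grip in the frame of rest_b between -0.073 and -0.043 m and y of brayer_50_grip in the frame of rest_b between -0.013 and 0.013 m and z of brayer_50_grip in the frame of rest_b between 0.015 and 0.029 m and angle between the x axis of brayer_50_grip and the x axis of rest_b, either way round below 0.2 rad and x of rest_b in the frame of brayer_50_grip above 0.03 m) and (x of brayer_68_grip in the frame of rest_c between -0.073 and -0.043 m and y of brayer_68_grip in the frame of rest_c between -0.013 and 0.013 m and z of brayer_68_grip in the frame of rest_c between 0.015 and 0.029 m and angle between the x axis of brayer_68_grip and the x axis of rest_c, either way round below 0.2 rad and x of rest_c in the frame of brayer_68_grip above 0.03 m) and (x of brayer_86_grip in the frame of rest_d between -0.073 and -0.043 m and y of brayer_86_grip in the frame of rest_d between -0.013 and 0.013 m and z of brayer_86_grip in the frame of rest_d between 0.015 and 0.029 m and angle between the x axis of brayer_86_grip and the x axis of rest_d, either way round below 0.2 rad and x of rest_d in the frame of brayer_86_grip above 0.03 m)) or (horizontal distance between jar_mid and rest_d below 0.21 m and (x of brayer_32_grip in the frame of rest_d between -0.073 and -0.043 m and y of brayer_32_grip in the frame of rest_d between -0.013 and 0.013 m and z of brayer_32_grip in the frame of rest_d between 0.015 and 0.029 m and angle between the x axis of brayer_32_grip and the x axis of rest_d, either way round below 0.2 rad and x of rest_d in the frame of brayer_32_grip above 0.03 m) and (x of brayer_50_grip in the frame of rest_c between -0.073 and -0.043 m and y of brayer_50_grip in the frame of rest_c between -0.013 and 0.013 m and z of brayer_50_grip in the frame of rest_c between 0.015 and 0.029 m and angle between the x axis of brayer_50_grip and the x axis of rest_c, either way round below 0.2 rad and x of rest_c in the frame of brayer_50_grip above 0.03 m) and (x of brayer_68_grip in the frame of rest_b between -0.073 and -0.043 m and y of brayer_68_grip in the frame of rest_b between -0.013 and 0.013 m and z of brayer_68_grip in the frame of rest_b between 0.015 and 0.029 m and angle between the x axis of brayer_68_grip and the x axis of rest_b, either way round below 0.2 rad and x of rest_b in the frame of brayer_68_grip above 0.03 m) and (x of brayer_86_grip in the frame of rest_a between -0.073 and -0.043 m and y of brayer_86_grip in the frame of rest_a between -0.013 and 0.013 m and z of brayer_86_grip in the frame of rest_a between 0.015 and 0.029 m and angle between the x axis of brayer_86_grip and the x axis of rest_a, either way round below 0.2 rad and x of rest_a in the frame of brayer_86_grip above 0.03 m))) and linear speed of each of brayer_32, brayer_50, brayer_68, brayer_86 below 0.02 m/s and angle between each of brayer_32_grip, brayer_50_grip, brayer_68_grip, brayer_86_grip's own z axis and vertical below 0.2 rad); the robot touches nothing.
It fails at once if the jar is pushed or upset (distance of jar_mid from where it was at the start of the episode above 0.015 m or angle between jar_mid's own z axis and vertical above 0.3 rad).
It fails at once if the tin is pushed or upset (distance of tin_mid from where it was at the start of the episode above 0.015 m or angle between tin_mid's own z axis and vertical above 0.3 rad).
It also fails if it takes over 106 s, if anything falls off the work surface, if the arm or the gripper's body presses on something with over 40 N, if the wrist force passes 120 N, or if a joint passes its speed limit or range.

## Working session

There is one attempt and no reset: what is moved stays moved. The work goes in short steps, Python scripts to look and compute and a shell command to move; the robot and the scene stay as the last step left them, time stands still between calls to the robot, and variables do not carry over. Pictures are saved under pics/ and viewed, at most 14 in all, crops included, and the job is handed in when it is done.

```bash
mkdir -p pics; python3 - <<'E'
from rig import robot, vision, job
import cv2, numpy as np
for c in ("top","side"):
    d=vision.camera(c); cv2.imwrite(f"pics/{c}0.png",d["frame"][...,::-1])
    print(c,d["K"].tolist(),np.round(d["cam_to_world"],4).tolist())
    for l in ["brayer_32_grip","brayer_50_grip","brayer_68_grip","brayer_86_grip","rest_a","jar_mid","tin_mid"]:
        print(l,[(np.round(x["point"]).tolist(),round(x["conf"],2)) for x in vision.look_for(c,l)])
o=robot.get_obs();print(o["time"],o["position"],o["tool_rot"])
E
```

```text
top [[406.1609521901889, 0.0, 314.8950196284621], [0.0, 406.1609521901889, 189.19570354228807], [0.0, 0.0, 1.0]] [[0.0261, -0.9934, 0.1118, 0.3504], [-0.9996, -0.0273, -0.0091, 0.0819], [0.0121, -0.1115, -0.9937, 1.4321], [0.0, 0.0, 0.0, 1.0]]
brayer_32_grip [([210.0, 423.0], 0.69)]
brayer_50_grip [([202.0, 247.0], 0.64)]
brayer_68_grip [([205.0, 302.0], 0.94), ([281.0, 420.0], 0.72), ([248.0, 263.0], 0.62), ([236.0, 205.0], 0.57)]
brayer_86_grip [([197.0, 368.0], 0.84), ([157.0, 377.0], 0.53)]
rest_a [([158.0, 377.0], 0.93), ([153.0, 321.0], 0.81), ([154.0, 351.0], 0.69), ([152.0, 294.0], 0.6)]
jar_mid [([151.0, 410.0], 0.81)]
tin_mid [([143.0, 268.0], 0.88)]
side [[453.8354117680398, 0.0, 315.73108784876615], [0.0, 453.8354117680398, 201.52161002282415], [0.0, 0.0, 1.0]] [[0.9515, -0.2302, 0.2043, 0.217], [-0.3071, -0.6656, 0.6802, -0.8616], [-0.0206, -0.71, -0.7039, 1.0017], [0.0, 0.0, 0.0, 1.0]]
brayer_32_grip [([312.0, 349.0], 0.97), ([162.0, 283.0], 0.47)]
brayer_50_grip [([165.0, 279.0], 0.61), ([312.0, 348.0], 0.4)]
brayer_68_grip [([199.0, 297.0], 0.92), ([148.0, 236.0], 0.91), ([186.0, 413.0], 0.9), ([183.0, 237.0], 0.81), ([334.0, 239.0], 0.56)]
brayer_86_grip [([253.0, 327.0], 0.93)]
rest_a [([182.0, 351.0], 0.94), ([226.0, 372.0], 0.83), ([251.0, 384.0], 0.64)]
jar_mid [([269.0, 412.0], 0.93)]
tin_mid [([159.0, 350.0], 0.83)]
0.8 [0.23516305 0.57907087 0.2305804 ] [1.91705963e-01 9.81452404e-01 4.18627225e-05 2.10421280e-05]
```

```bash
python3 - <<'E'
import cv2
a=cv2.imread("pics/top0.png")[110:310,180:447]
cv2.imwrite("pics/top0c.png",cv2.resize(a,(800,600),interpolation=cv2.INTER_CUBIC))
E
```

```text
(no output)
```

View pics/top0c.png

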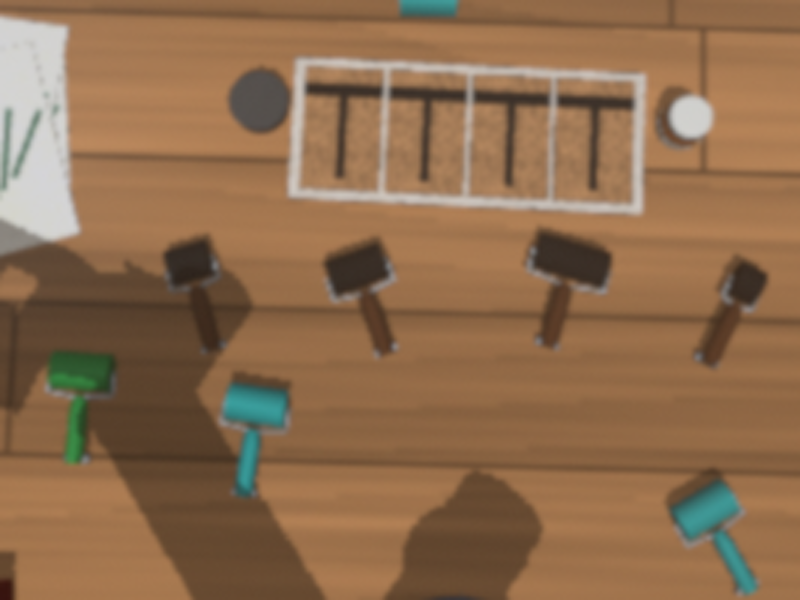

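View pics/side0.png

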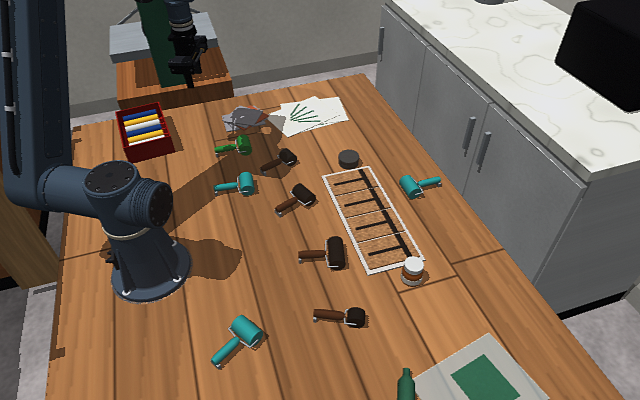

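The top view shows the black brayers by roller centre: 50 at about (198,244), 68 at (200,300), 86 at (197,370) and 32 at (205,428). The tin is at (143,267), beyond the left end of the row. The jar is at (149,410), beyond the right end.

What could be mistaken for them: green at (245,206) and turquoise at (248,265), (280,420) and (111,322). All are ruled out by colour. Next I'll fit the poses in both cameras.

```bash
cat > h.py <<'E'
from rig import robot, vision, job
import cv2, numpy as np
from scipy.optimize import minimize
from scipy.spatial.transform import Rotation as R
def proj(d,P):
    T=np.linalg.inv(d["cam_to_world"]); p=(P@T[:3,:3].T+T[:3,3])@d["K"].T
    return p[:,:2]/p[:,2:]
def unproj(d,rc,z):
    r=d["cam_to_world"][:3,:3]@np.linalg.solve(d["K"],[rc[1],rc[0],1]); o=d["cam_to_world"][:3,3]
    return o+r*(z-o[2])/r[2]
def w(L,pose,z0=0):
    c,s=np.cos(pose[2]),np.sin(pose[2])
    return np.c_[pose[0]+c*L[:,0]-s*L[:,1],pose[1]+s*L[:,0]+c*L[:,1],L[:,2]+z0]
a=np.linspace(0,2*np.pi,24,endpoint=False)
def parts(wd):
    ro=np.vstack([np.c_[.058+.022*np.cos(a),0*a+y,.022+.022*np.sin(a)] for y in(-wd/2,wd/2)])
    ha=np.vstack([np.c_[0*a+x,.011*np.cos(a),.022+.011*np.sin(a)] for x in(-.046,.030)])
    return ro,ha
S=8
def render(d,wd,pose,z0,box):
    im=np.zeros(((box[1]-box[0])*S,(box[3]-box[2])*S),np.uint8)
    for L in parts(wd):
        p=(proj(d,w(L,pose,z0))+.5-[box[2],box[0]])*S
        cv2.fillConvexPoly(im,cv2.convexHull(np.round(p).astype(np.int32)),1)
    return cv2.resize(im.astype(np.float32),None,fx=1/S,fy=1/S,interpolation=cv2.INTER_AREA)
def fit(obs,wd,pose,z0=0):
    """obs: list of (camera dict, mask)"""
    B=[]
    for d,m in obs:
        r,c=np.nonzero(m); B.append((r.min()-8,r.max()+9,c.min()-8,c.max()+9))
    def cost(p):
        q=np.array([p[0]/100,p[1]/100,p[2]/5]); t=0
        for (d,m),b in zip(obs,B):
            g=cv2.GaussianBlur(render(d,wd,q,z0,b)-m[b[0]:b[1],b[2]:b[3]].astype(np.float32),(0,0),1.2)
            t+=(g**2).sum()
        return t
    x0=np.array([pose[0]*100,pose[1]*100,pose[2]*5])
    best=min((minimize(cost,x0+[0,0,e],method="Nelder-Mead",options=dict(initial_simplex=x0+[0,0,e]+np.array([[0,0,0],[1,0,0],[0,1,0],[0,0,1]]))) for e in(-1,0,1)),key=lambda r:r.fun)
    return np.array([best.x[0]/100,best.x[1]/100,best.x[2]/5]),best.fun
def brayer(wd,rc,z0=0,cams=("top","side"),yaw=0.,near=25):
    d0=vision.camera("top"); g=unproj(d0,rc,z0+.022); P=np.array([g[0],g[1],yaw]); obs=[];out=[]
    for c in cams:
        d=d0 if c=="top" else vision.camera(c)
        e=proj(d,np.array([[g[0],g[1],z0+.022]]))[0][::-1]
        hits=[(np.linalg.norm(x["point"]-e),x) for x in vision.outline_of(c,f"brayer_{wd}_grip")]
        hits=[x for x in hits if x[0]<near]
        if hits:
            m=min(hits,key=lambda t:t[0])[1]["mask"]; obs.append((d,m)); out.append((c,)+tuple(np.r_[np.round(fit([(d,m)],wd/1000,P,z0)[0],4)]))
    if not obs: return None,out
    q,f=fit(obs,wd/1000,P,z0); return np.round(q,4),round(f,1),out
def go(x,y,z,yaw=None):
    """print row values from current commanded (=measured) pose to TCP x,y,z with the tool's -x along yaw (mod pi)"""
    o=robot.get_obs(); M=R.from_quat(o["tool_rot"]).as_matrix(); s=M.T@(np.array([x,y,z])-o["position"])/.3
    t=0
    if yaw is not None:
        cur=np.arctan2(-M[1,0],-M[0,0]); t=(cur-yaw+np.pi/2)%np.pi-np.pi/2
    print("row",np.round(np.r_[s,t/2/np.pi],4),"turn deg",round(np.degrees(t),1),"rows>=",max(np.linalg.norm(s)*300/41.7,abs(np.degrees(t))/7.16).round(1))
E
python3 - <<'E'
from h import *
for wd,rc,y in((50,(205,245),.3),(68,(205,302),.3),(86,(203,368),-.2),(32,(212,424),-.4)): print(wd,brayer(wd,rc,yaw=y))
D=[vision.camera("top"),vision.camera("side")]
# row template: rests pitch .1 along y, T on each
X,Y=np.meshgrid(np.arange(-.118,.026,.003),np.arange(-.044,.045,.003)); X=X.ravel();Y=Y.ravel()
# cork extent along x is only roughly known: compare the stripes with their close surroundings
st=((abs(X)<.008))|((abs(Y)<.005)&(X<0)&(X>-.1)); sur=~st&(X>-.1)&((abs(X)<.02)|(abs(Y)<.02))
def sc(D,p):
    t=0
    for d in D:
        g=cv2.cvtColor(d["frame"],cv2.COLOR_RGB2GRAY).astype(np.float32)
        for k in(-.15,-.05,.05,.15):
            u=proj(d,w(np.c_[X,Y+k,0*X],p,.01)).astype(np.float32)
            v=cv2.remap(g,u[:,:1],u[:,1:],cv2.INTER_LINEAR)[:,0]; t+=v[sur].mean()-v[st].mean()
    return t
for DD in(D[:1],D[1:],D):
    g=unproj(D[0],(143,336),.01); best=None
    for y in np.arange(-.15,.16,.05):
      for dy in(-.02,0,.02):
        for dx in(-.02,0,.02):
          x0=np.array([g[0]+dx,g[1]+dy,y])
          r=minimize(lambda p:-sc(DD,p),x0,method="Nelder-Mead",options=dict(initial_simplex=x0+np.array([[0,0,0],[.008,0,0],[0,.008,0],[0,0,.04]])))
          if best is None or r.fun<best.fun: best=r
    p=best.x; print("row",p.round(4),best.fun/len(DD))
print(w(np.c_[[-.058]*4,[-.15,-.05,.05,.15],[0]*4],p).round(4))
for c,d in zip(("top","side"),D):
    for l,z in(("jar_mid",.033),("tin_mid",.016)):
        print(c,l,[unproj(d,x["point"],z).round(3) for x in vision.look_for(c,l)])
im=[]
for d in D:
    f=cv2.resize(d["frame"],None,fx=3,fy=3,interpolation=cv2.INTER_CUBIC)
    for k in(-.15,-.05,.05,.15):
        for L in([[0,-.04,0],[0,.04,0]],[[0,0,0],[-.1,0,0]]):
            u=(proj(d,w(np.array(L)+[0,k,0],p,.01))+.5)*3; cv2.line(f,*[tuple(int(t) for t in v) for v in u],(255,0,0),1)
    im.append(f)
np.save("row.npy",p)
np.save("ov.npy",np.array(im))
E
```

```text
50 (array([0.417 , 0.303 , 0.3371]), np.float64(21.3), [('top', np.float64(0.4156), np.float64(0.3024), np.float64(0.3161)), ('side', np.float64(0.4186), np.float64(0.3048), np.float64(0.377))])
68 (array([0.416 , 0.1056, 0.3774]), np.float64(13.1), [('top', np.float64(0.416), np.float64(0.1056), np.float64(0.3774))])
86 (array([ 0.4336, -0.1078, -0.247 ]), np.float64(33.0), [('top', np.float64(0.4308), np.float64(-0.1084), np.float64(-0.2447)), ('side', np.float64(0.4354), np.float64(-0.1074), np.float64(-0.246))])
32 (array([ 0.4158, -0.3017, -0.435 ]), np.float64(25.8), [('top', np.float64(0.4137), np.float64(-0.3016), np.float64(-0.4587)), ('side', np.float64(0.4166), np.float64(-0.3015), np.float64(-0.4285))])
row [ 0.6847 -0.0028 -0.0206] -207.4934844970703
row [ 6.876e-01  4.000e-04 -2.030e-02] -359.6440124511719
row [ 6.871e-01 -4.000e-04 -1.960e-02] -271.36883544921875
[[ 0.6261 -0.1493  0.    ]
 [ 0.6281 -0.0493  0.    ]
 [ 0.6301  0.0507  0.    ]
 [ 0.632   0.1507  0.    ]]
top jar_mid [array([ 0.653, -0.248,  0.033])]
top tin_mid [array([0.665, 0.252, 0.016])]
side jar_mid [array([ 0.662, -0.249,  0.033])]
side tin_mid [array([0.67 , 0.248, 0.016])]
```

```bash
python3 - <<'E'
from h import *
a=np.load("ov.npy")[0]; d=vision.camera("top")
for wd,p in((.05,[.417,.303,.337]),(.068,[.416,.1056,.377]),(.086,[.4336,-.1078,-.247]),(.032,[.4158,-.3017,-.435])):
    for L in parts(wd): cv2.polylines(a,[cv2.convexHull(np.round((proj(d,w(L,p))+.5)*3).astype(np.int32))],True,(255,255,0),1)
cv2.imwrite("pics/ov.png",a[360:720,660:1340,::-1])
go(.417,.303,.15,.337)
E
```

```text
row [-0.9079 -0.6244  0.2685 -0.115 ] turn deg -41.4 rows>= 8.2
```

View pics/ov.png

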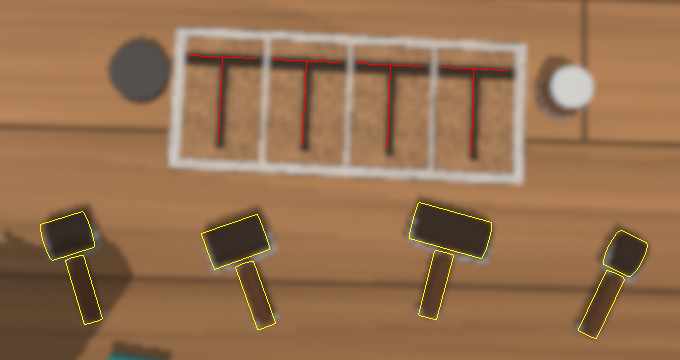

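The overlay matches all four black brayers and the four T marks. I'll start with the 50 mm brayer.

```bash
python3 -m handwheel '[[-0.908,-0.624,0.2685,-0.115],[-0.908,-0.624,0.2685,-0.115],[-0.908,-0.624,0.2685,-0.115],[-0.908,-0.624,0.2685,-0.115],[-0.908,-0.624,0.2685,-0.115],[-0.908,-0.624,0.2685,-0.115],[-0.908,-0.624,0.2685,-0.115],[-0.908,-0.624,0.2685,-0.115],[-0.908,-0.624,0.2685,-0.115],[-0.908,-0.624,0.2685,-0.115],[-0.908,-0.624,0.2685,-0.115],[-0.908,-0.624,0.2685,-0.115],[-0.908,-0.624,0.2685,-0.115],[-0.908,-0.624,0.2685,-0.115]]' 70 25
python3 -c "
from h import *
go(.417,.303,.016,.337)"
```

```text
time: 3.12
position: [0.4165, 0.3043, 0.1504]
tool_rot: [-0.169, 0.986, 0.0, 0.0]
ft_force: [-0.3, 0.7, -0.7]
grip_width: 0.0608
grip_force: 0.0
row [ 2.00e-04 -4.80e-03  4.48e-01  3.00e-04] turn deg 0.1 rows>= 3.2
```

Reached the start point. Now descend, close and lift, then check the grip.

```bash
python3 -m handwheel '[[0,0,0.13,0],[0,0,0.26,0],[0,-0.003,0.36,0],[0,-0.004,0.42,0],[0,-0.004,0.448,0],[0,-0.004,0.448,0],[0,-0.004,0.448,0]]'
python3 -m handwheel '[[0,0,0,0],[0,0,0,0],[0,0,0,0],[0,0,0,0],[0,0,0,0],[0,0,0,0],[0,0,0,0],[0,0,-0.05,0],[0,0,-0.15,0],[0,0,-0.28,0],[0,0,-0.4,0],[0,0,-0.4,0],[0,0,-0.4,0]]' 10 25
python3 -c "
from h import *
go(.6281,-.0493,.136,-.02)"
```

```text
time: 3.7
position: [0.4175, 0.3027, 0.0159]
tool_rot: [-0.168, 0.986, 0.0, 0.0]
ft_force: [-0.4, -0.1, -0.4]
grip_width: 0.0609
grip_force: 0.0
time: 4.78
position: [0.4187, 0.3025, 0.1375]
tool_rot: [-0.168, 0.986, 0.001, 0.002]
ft_force: [-0.3, -0.4, -2.0]
grip_width: 0.0209
grip_force: 24.9
row [-0.2713 -1.3376  0.0058  0.0568] turn deg 20.4 rows>= 9.8
```

```bash
python3 -m handwheel '[[-0.135,-0.67,0,0.057],[-0.135,-0.67,0,0.057],[-0.135,-0.67,0,0.057],[-0.135,-0.67,0,0.057],[-0.135,-0.67,0,0.057],[-0.135,-0.67,0,0.057],[-0.135,-0.67,0,0.057]]'
python3 -c "
from h import *
go(.6281,-.0493,.136,-.02)"
```

```text
time: 5.37
position: [0.5221, 0.1235, 0.1336]
tool_rot: [0.013, 1.0, -0.0, -0.002]
ft_force: [-0.3, 1.0, -1.7]
grip_width: 0.0211
grip_force: 24.9
row [-0.3682 -0.5665 -0.0092 -0.001 ] turn deg -0.3 rows>= 4.9
```

```bash
python3 -m handwheel '[[-0.368,-0.566,-0.01,0],[-0.368,-0.566,-0.01,0],[-0.368,-0.566,-0.01,0],[-0.368,-0.566,-0.01,0],[-0.368,-0.566,-0.01,0],[-0.368,-0.566,-0.01,0],[-0.368,-0.566,-0.01,0],[-0.368,-0.566,-0.01,0],[-0.368,-0.566,-0.01,0]]'
python3 - <<'E'
from h import *
go(.6281,-.0493,.027,-.02)
d=vision.camera("side");cv2.imwrite("pics/held.png",cv2.resize(d["frame"][100:300,220:480],None,fx=3,fy=3,interpolation=cv2.INTER_CUBIC)[...,::-1])
E
```

```text
time: 6.12
position: [0.6268, -0.0441, 0.1373]
tool_rot: [0.01, 1.0, 0.001, -0.002]
ft_force: [-1.0, -0.7, -0.5]
grip_width: 0.0211
grip_force: 24.9
row [-6.300e-03 -1.780e-02  3.677e-01  1.000e-04] turn deg 0.0 rows>= 2.6
```

View pics/held.png

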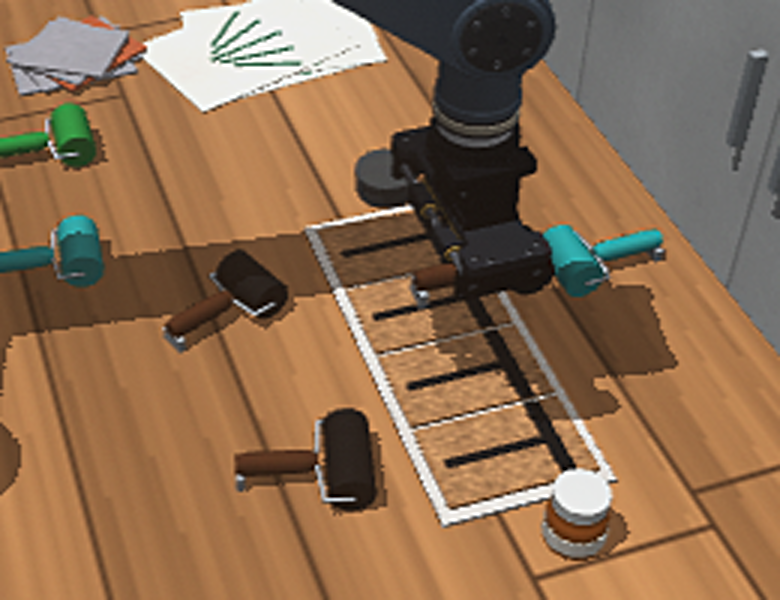

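The brayer is held level over the row, with its roller hidden behind the gripper. I'll lower it most of the way, then measure.

```bash
python3 -m handwheel '[[0,0,0.13,0],[0,0,0.25,0],[0,0,0.31,0],[0,0,0.33,0],[0,0,0.33,0],[0,0,0.33,0]]'
python3 -c "
from h import *
go(.6281,-.0493,.027,-.02)"
```

```text
time: 6.67
position: [0.6293, -0.0457, 0.0403]
tool_rot: [0.01, 1.0, -0.0, 0.0]
ft_force: [0.3, 0.2, -1.4]
grip_width: 0.021
grip_force: 24.9
row [ 0.0036 -0.0121  0.0442 -0.    ] turn deg -0.0 rows>= 0.3
```

```bash
python3 -m handwheel '[[0.0036,-0.012,0.015,0],[0.0036,-0.012,0.03,0],[0.0036,-0.012,0.042,0],[0.0036,-0.012,0.042,0],[0.0036,-0.012,0.042,0],[0.0036,-0.012,0.042,0]]'
python3 -m handwheel '[[0,0,0,0],[0,0,0,0],[0,0,0,0],[0,0,0,0],[0,0,0,0],[0,0,-0.05,0],[0,0,-0.15,0],[0,0,-0.28,0],[0,0,-0.4,0],[0,0,-0.4,0],[0,0,-0.4,0]]' 45 25
python3 -c "
from h import *
go(.4336,-.1078,.14,-.247)"
```

```text
time: 7.17
position: [0.6278, -0.0501, 0.0272]
tool_rot: [0.011, 1.0, -0.0, 0.0]
ft_force: [-0.1, 0.3, -0.8]
grip_width: 0.0209
grip_force: 24.9
time: 8.08
position: [0.6296, -0.0505, 0.15]
tool_rot: [0.011, 1.0, -0.001, 0.003]
ft_force: [-0.8, -0.3, -0.8]
grip_width: 0.0392
grip_force: 0.0
row [ 0.6493 -0.2049  0.0297  0.0359] turn deg 12.9 rows>= 4.9
```

Released. Next is the 86 mm brayer.

```bash
python3 -m handwheel '[[0.65,-0.205,0.03,0.036],[0.65,-0.205,0.03,0.036],[0.65,-0.205,0.03,0.036],[0.65,-0.205,0.03,0.036],[0.65,-0.205,0.03,0.036],[0.65,-0.205,0.03,0.036],[0.65,-0.205,0.03,0.036],[0.65,-0.205,0.03,0.036],[0.65,-0.205,0.2,0.036],[0.65,-0.205,0.3,0.036],[0.65,-0.205,0.3,0.036],[0.65,-0.205,0.3,0.036]]' 70
python3 - <<'E'
from h import *
go(.4336,-.1078,.016,-.247)
print(brayer(50,tuple(proj(vision.camera("top"),np.array([[.628,-.049,.032]]))[0][::-1]),z0=.01,yaw=-.02))
E
```

```text
time: 9.08
position: [0.4308, -0.1064, 0.0546]
tool_rot: [0.123, 0.992, 0.001, -0.003]
ft_force: [-0.1, -0.1, -0.6]
grip_width: 0.0611
grip_force: 0.0
row [-1.100e-02 -2.600e-03  1.286e-01  1.000e-04] turn deg 0.0 rows>= 0.9
(array([ 0.6289, -0.0491, -0.0167]), np.float64(26.0), [('top', np.float64(0.6252), np.float64(-0.0492), np.float64(-0.025)), ('side', np.float64(0.6306), np.float64(-0.0484), np.float64(-0.0132))])
```

The 50 mm brayer sits within about 1 mm of its place. Now grasp the 86.

```bash
python3 -m handwheel '[[-0.006,0,0.06,0],[-0.006,0,0.11,0],[-0.006,0,0.128,0],[-0.006,0,0.128,0],[-0.006,0,0.128,0]]'
python3 -m handwheel '[[0,0,0,0],[0,0,0,0],[0,0,0,0],[0,0,0,0],[0,0,0,0],[0,0,0,0],[0,0,0,0],[0,0,-0.05,0],[0,0,-0.15,0],[0,0,-0.28,0],[0,0,-0.4,0],[0,0,-0.4,0],[0,0,-0.4,0]]' 10 25
python3 -c "
from h import *
go(.632,.1507,.14,-.02)"
```

```text
time: 9.75
position: [0.4337, -0.108, 0.0198]
tool_rot: [0.123, 0.992, -0.0, 0.001]
ft_force: [-0.3, 0.6, 0.7]
grip_width: 0.061
grip_force: 0.0
time: 10.83
position: [0.4342, -0.1083, 0.1403]
tool_rot: [0.123, 0.992, -0.001, 0.002]
ft_force: [-0.4, 0.5, -1.7]
grip_width: 0.021
grip_force: 24.9
row [-0.4277  0.9985  0.0017 -0.0362] turn deg -13.0 rows>= 7.8
```

```bash
python3 -m handwheel '[[-0.428,0.998,0,-0.036],[-0.428,0.998,0,-0.036],[-0.428,0.998,0,-0.036],[-0.428,0.998,0,-0.036],[-0.428,0.998,0,-0.036],[-0.428,0.998,0,-0.036],[-0.428,0.998,0,-0.036],[-0.428,0.998,0,-0.036],[-0.428,0.998,0,-0.036],[-0.428,0.998,0,-0.036],[-0.428,0.998,0.15,-0.036],[-0.428,0.998,0.26,-0.036],[-0.428,0.998,0.32,-0.036],[-0.428,0.998,0.32,-0.036],[-0.428,0.998,0.32,-0.036]]'
python3 -c "
from h import *
go(.632,.1507,.029,-.02)"
```

```text
time: 12.08
position: [0.6285, 0.1496, 0.0403]
tool_rot: [0.011, 1.0, -0.0, -0.003]
ft_force: [-0.2, -0.2, -1.0]
grip_width: 0.0212
grip_force: 24.9
row [-0.0119  0.0039  0.0376 -0.0004] turn deg -0.2 rows>= 0.3
```

```bash
python3 -m handwheel '[[-0.009,0.003,0.015,0],[-0.009,0.003,0.028,0],[-0.009,0.003,0.037,0],[-0.009,0.003,0.037,0],[-0.009,0.003,0.037,0],[-0.009,0.003,0.037,0]]'
python3 -c "
from h import *
go(.632,.1507,.028,-.02)"
```

```text
time: 12.58
position: [0.634, 0.1519, 0.0321]
tool_rot: [0.011, 1.0, 0.0, 0.0]
ft_force: [-0.9, 0.1, -0.9]
grip_width: 0.0209
grip_force: 24.9
row [ 0.0067 -0.0041  0.0138 -0.0002] turn deg -0.1 rows>= 0.1
```

```bash
python3 -m handwheel '[[0.004,-0.002,0.005,0],[0.004,-0.002,0.01,0],[0.004,-0.002,0.01,0],[0.004,-0.002,0.01,0]]'
python3 -m handwheel '[[0,0,0,0],[0,0,0,0],[0,0,0,0],[0,0,0,0],[0,0,0,0],[0,0,-0.05,0],[0,0,-0.15,0],[0,0,-0.28,0],[0,0,-0.4,0],[0,0,-0.4,0],[0,0,-0.4,0]]' 45 25
python3 -c "
from h import *
go(.416,.1056,.14,.377)"
```

```text
time: 12.92
position: [0.6324, 0.1513, 0.0287]
tool_rot: [0.011, 1.0, -0.0, -0.0]
ft_force: [-0.6, 0.7, 0.3]
grip_width: 0.0217
grip_force: 24.9
time: 13.83
position: [0.6345, 0.1514, 0.1516]
tool_rot: [0.011, 1.0, 0.0, 0.003]
ft_force: [0.3, 0.0, -0.2]
grip_width: 0.0391
grip_force: 0.0
row [ 0.7252 -0.1683  0.0339 -0.0634] turn deg -22.8 rows>= 5.4
```

Next, the 68 mm brayer.

```bash
python3 -m handwheel '[[0.725,-0.168,0.03,-0.0634],[0.725,-0.168,0.03,-0.0634],[0.725,-0.168,0.03,-0.0634],[0.725,-0.168,0.03,-0.0634],[0.725,-0.168,0.03,-0.0634],[0.725,-0.168,0.03,-0.0634],[0.725,-0.168,0.03,-0.0634],[0.725,-0.168,0.03,-0.0634],[0.725,-0.168,0.03,-0.0634],[0.725,-0.168,0.15,-0.0634],[0.725,-0.168,0.22,-0.0634],[0.725,-0.168,0.22,-0.0634],[0.725,-0.168,0.22,-0.0634]]' 70
python3 - <<'E'
from h import *
go(.416,.1056,.016,.377)
d=vision.camera("top"); f=lambda x,y:tuple(proj(d,np.array([[x,y,.032]]))[0][::-1])
print(brayer(86,f(.632,.1507),z0=.01,yaw=-.02)); print(brayer(68,f(.416,.1056),yaw=.377))
E
```

```text
time: 14.92
position: [0.4149, 0.1056, 0.0815]
tool_rot: [-0.187, 0.982, 0.0, -0.001]
ft_force: [-0.6, -0.4, -0.1]
grip_width: 0.0602
grip_force: 0.0
row [-0.0039 -0.0015  0.2185  0.    ] turn deg 0.0 rows>= 1.6
(array([ 0.6311,  0.1521, -0.0184]), np.float64(29.1), [('top', np.float64(0.6292), np.float64(0.1519), np.float64(-0.0232)), ('side', np.float64(0.6333), np.float64(0.1527), np.float64(-0.0084))])
(array([0.4226, 0.1056, 0.2687]), np.float64(209.8), [('top', np.float64(0.4324), np.float64(0.0161), np.float64(2.0807)), ('side', np.float64(0.4214), np.float64(0.1048), np.float64(0.2979))])
```

The 86 is well placed. Now grasp the 68.

```bash
python3 -m handwheel '[[-0.003,0,0.1,0],[-0.006,0,0.18,0],[-0.006,0,0.216,0],[-0.006,0,0.216,0],[-0.006,0,0.216,0]]'
python3 -m handwheel '[[0,0,0,0],[0,0,0,0],[0,0,0,0],[0,0,0,0],[0,0,0,0],[0,0,0,0],[0,0,0,0],[0,0,-0.05,0],[0,0,-0.15,0],[0,0,-0.28,0],[0,0,-0.4,0],[0,0,-0.4,0],[0,0,-0.4,0]]' 10 25
python3 -c "
from h import *
go(.6301,.0507,.14,-.02)"
```

```text
time: 15.78
position: [0.4154, 0.1062, 0.0175]
tool_rot: [-0.187, 0.982, 0.0, -0.001]
ft_force: [0.2, -0.1, 0.1]
grip_width: 0.0609
grip_force: 0.0
time: 16.87
position: [0.4169, 0.1062, 0.1394]
tool_rot: [-0.187, 0.982, -0.001, 0.003]
ft_force: [0.2, -0.7, -1.4]
grip_width: 0.0211
grip_force: 24.9
row [-0.5926 -0.4339  0.0017  0.0632] turn deg 22.8 rows>= 5.3
```

```bash
python3 -m handwheel '[[-0.593,-0.434,0,0.063],[-0.593,-0.434,0,0.063],[-0.593,-0.434,0,0.063],[-0.593,-0.434,0,0.063],[-0.593,-0.434,0,0.063],[-0.593,-0.434,0,0.063],[-0.593,-0.434,0,0.063],[-0.593,-0.434,0,0.063],[-0.593,-0.434,0,0.063],[-0.593,-0.434,0.12,0.063],[-0.593,-0.434,0.24,0.063],[-0.593,-0.434,0.31,0.063],[-0.593,-0.434,0.32,0.063],[-0.593,-0.434,0.32,0.063],[-0.593,-0.434,0.32,0.063],[-0.593,-0.434,0.32,0.063]]'
python3 - <<'E'
from h import *
go(.6301,.0507,.0285,-.02)
o=robot.get_obs()["position"];d=vision.camera("side")
f=cv2.resize(d["frame"][120:270,240:440],None,fx=4,fy=4,interpolation=cv2.INTER_CUBIC); cv2.imwrite("pics/held68.png",f[...,::-1])
E
```

```text
time: 18.2
position: [0.6301, 0.0508, 0.0436]
tool_rot: [0.009, 1.0, -0.0, 0.002]
ft_force: [-0.5, -0.2, -0.6]
grip_width: 0.0211
grip_force: 24.9
row [ 0.0001 -0.0002  0.0504  0.0002] turn deg 0.1 rows>= 0.4
```

View pics/held68.png

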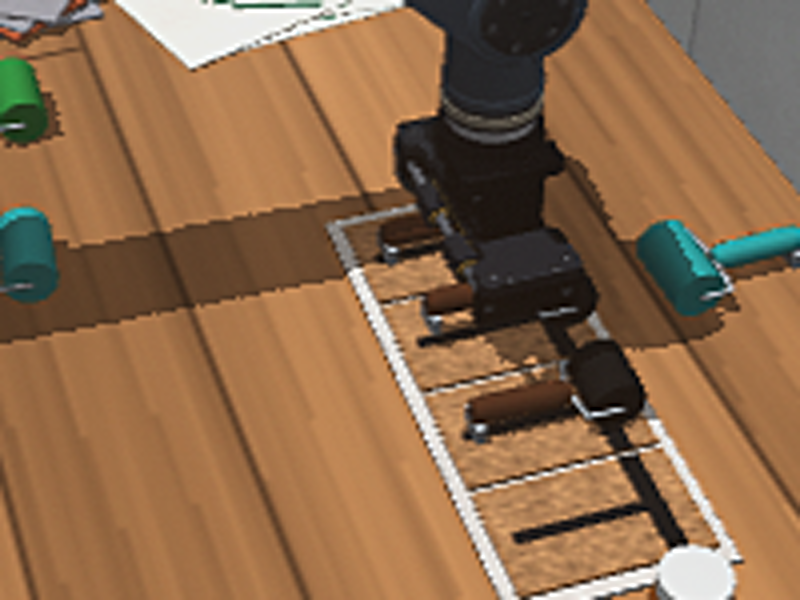

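The 50 lies neatly on its T (crop roller at about (610,380)), and the 68 is held level over its own rest. Now lower and release.

```bash
python3 -m handwheel '[[0,0,0.02,0],[0,0,0.035,0],[0,0,0.045,0],[0,0,0.048,0],[0,0,0.048,0],[0,0,0.048,0]]'
python3 -c "
from h import *
go(.6301,.0507,.0275,-.02)"
```

```text
time: 18.75
position: [0.629, 0.0507, 0.028]
tool_rot: [0.009, 1.0, 0.0, 0.0]
ft_force: [-1.4, 0.6, 5.3]
grip_width: 0.021
grip_force: 24.9
row [-0.0036  0.0002  0.0016  0.0002] turn deg 0.1 rows>= 0.0
```

```bash
python3 -m handwheel '[[0,0,0,0],[0,0,0,0],[0,0,0,0],[0,0,0,0],[0,0,0,0],[0,0,-0.05,0],[0,0,-0.15,0],[0,0,-0.28,0],[0,0,-0.4,0],[0,0,-0.4,0],[0,0,-0.4,0],[0,0,-0.4,0]]' 45 25
python3 -c "
from h import *
go(.4158,-.3017,.14,-.435)"
```

```text
time: 19.75
position: [0.6285, 0.0507, 0.1471]
tool_rot: [0.009, 1.0, 0.0, -0.0]
ft_force: [0.4, -0.4, -0.3]
grip_width: 0.0391
grip_force: 0.0
row [ 0.6867 -1.1878  0.0239  0.0662] turn deg 23.8 rows>= 9.9
```

```bash
python3 -m handwheel '[[0.34,-0.6,0,0.066],[0.34,-0.6,0,0.066],[0.34,-0.6,0,0.066],[0.34,-0.6,0,0.066],[0.34,-0.6,0,0.066],[0.34,-0.6,0,0.066],[0.34,-0.6,0,0.066],[0.34,-0.6,0,0.066],[0.34,-0.6,0,0.066]]' 70
python3 - <<'E'
from h import *
go(.4158,-.3017,.14,-.435)
d=vision.camera("top"); f=lambda x,y:tuple(proj(d,np.array([[x,y,.032]]))[0][::-1])
print(brayer(68,f(.6301,.0507),z0=.01,yaw=-.02)); print(brayer(32,f(.4158,-.3017),yaw=-.435))
E
```

```text
time: 20.5
position: [0.5237, -0.1263, 0.1464]
tool_rot: [0.215, 0.977, 0.0, -0.001]
ft_force: [0.8, -0.3, 0.5]
grip_width: 0.0607
grip_force: 0.0
row [ 8.150e-02 -6.817e-01  2.130e-02  4.000e-04] turn deg 0.1 rows>= 4.9
(array([ 0.6301,  0.0503, -0.0298]), np.float64(71.0), [('top', np.float64(0.6274), np.float64(0.0505), np.float64(-0.0346)), ('side', np.float64(0.6329), np.float64(0.053), np.float64(-0.048))])
(array([ 0.415 , -0.3016, -0.4429]), np.float64(25.1), [('top', np.float64(0.4129), np.float64(-0.3018), np.float64(-0.4516)), ('side', np.float64(0.4158), np.float64(-0.3016), np.float64(-0.4356))])
```

The 68 is good, and the pose of the 32 is unchanged.

```bash
python3 -m handwheel '[[0.081,-0.682,0.02,0],[0.081,-0.682,0.02,0],[0.081,-0.682,0.02,0],[0.081,-0.682,0.02,0],[0.081,-0.682,0.02,0],[0.081,-0.682,0.02,0],[0.081,-0.682,0.1,0],[0.081,-0.682,0.22,0],[0.081,-0.682,0.22,0],[0.081,-0.682,0.22,0]]' 70
python3 -c "
from h import *
go(.415,-.3017,.016,-.435)"
```

```text
time: 21.78
position: [0.4146, -0.3014, 0.0799]
tool_rot: [0.215, 0.977, 0.002, -0.002]
ft_force: [-0.6, -0.6, 0.8]
grip_width: 0.0609
grip_force: 0.0
row [-2.800e-03 -9.000e-04  2.129e-01  2.000e-04] turn deg 0.1 rows>= 1.5
```

```bash
python3 -m handwheel '[[0,0,0.1,0],[0,0,0.18,0],[0,0,0.21,0],[0,0,0.21,0],[0,0,0.21,0]]'
python3 -m handwheel '[[0,0,0,0],[0,0,0,0],[0,0,0,0],[0,0,0,0],[0,0,0,0],[0,0,0,0],[0,0,0,0],[0,0,-0.05,0],[0,0,-0.15,0],[0,0,-0.28,0],[0,0,-0.4,0],[0,0,-0.4,0],[0,0,-0.4,0]]' 10 25
python3 -c "
from h import *
go(.6261,-.1493,.14,-.02)"
```

```text
time: 22.2
position: [0.4164, -0.3032, 0.0196]
tool_rot: [0.215, 0.977, -0.0, 0.001]
ft_force: [0.8, -0.7, 0.3]
grip_width: 0.0612
grip_force: 0.0
time: 23.28
position: [0.4166, -0.3038, 0.1402]
tool_rot: [0.215, 0.977, -0.001, 0.002]
ft_force: [-0.1, 0.2, -1.9]
grip_width: 0.0209
grip_force: 25.0
row [-0.4175  0.7608  0.0009 -0.0658] turn deg -23.7 rows>= 6.2
```

```bash
python3 -m handwheel '[[-0.418,0.761,0,-0.066],[-0.418,0.761,0,-0.066],[-0.418,0.761,0,-0.066],[-0.418,0.761,0,-0.066],[-0.418,0.761,0,-0.066],[-0.418,0.761,0,-0.066],[-0.418,0.761,0,-0.066],[-0.418,0.761,0,-0.066],[-0.418,0.761,0,-0.066],[-0.418,0.761,0,-0.066],[-0.418,0.761,0.12,-0.066],[-0.418,0.761,0.24,-0.066],[-0.418,0.761,0.31,-0.066],[-0.418,0.761,0.32,-0.066],[-0.418,0.761,0.32,-0.066],[-0.418,0.761,0.32,-0.066]]'
python3 -c "
from h import *
go(.6261,-.1493,.0285,-.02)"
```

```text
time: 24.62
position: [0.6253, -0.1497, 0.0432]
tool_rot: [0.01, 1.0, -0.0, 0.0]
ft_force: [0.2, 0.3, -0.6]
grip_width: 0.0212
grip_force: 25.0
row [-0.0024  0.0014  0.0489 -0.0001] turn deg -0.0 rows>= 0.4
```

```bash
python3 -m handwheel '[[-0.002,0.001,0.02,0],[-0.002,0.001,0.035,0],[-0.002,0.001,0.044,0],[-0.002,0.001,0.047,0],[-0.002,0.001,0.047,0],[-0.002,0.001,0.047,0]]'
python3 -m handwheel '[[0,0,0,0],[0,0,0,0],[0,0,0,0],[0,0,0,0],[0,0,0,0],[0,0,-0.05,0],[0,0,-0.15,0],[0,0,-0.28,0],[0,0,-0.4,0],[0.2,0,-0.5,0],[0.4,0,-0.5,0],[0.6,0,-0.5,0],[0.7,0,-0.5,0],[0.7,0,-0.5,0],[0.7,0,-0.5,0],[0.7,0,-0.5,0]]' 45 25
python3 - <<'E'
from h import *
p=np.load("row.npy"); D=vision.camera("top"); d=vision.camera("side")
for wd,k in((32,-.15),(50,-.05),(68,.05),(86,.15)):
    g=w(np.array([[-.058,k,.032]]),p); print(wd,g[0].round(4),brayer(wd,tuple(proj(D,g)[0][::-1]),z0=.01,yaw=p[2],near=20))
for c,q in(("top",D),("side",d)):
    for l,z in(("jar_mid",.033),("tin_mid",.016)): print(c,l,[unproj(q,x["point"],z).round(3) for x in vision.look_for(c,l)])
cv2.imwrite("pics/end.png",cv2.resize(d["frame"][130:300,260:460],None,fx=3.5,fy=3.5,interpolation=cv2.INTER_CUBIC)[...,::-1])
E
```

```text
time: 25.12
position: [0.6261, -0.1481, 0.0285]
tool_rot: [0.009, 1.0, -0.0, 0.0]
ft_force: [-0.2, -0.4, -0.6]
grip_width: 0.0211
grip_force: 25.0
time: 26.45
position: [0.4128, -0.143, 0.1784]
tool_rot: [0.01, 1.0, 0.001, -0.001]
ft_force: [1.2, -0.3, -0.0]
grip_width: 0.0391
grip_force: 0.0
32 [ 0.6261 -0.1493  0.032 ] (array([ 0.6244, -0.1466, -0.0133]), np.float64(33.2), [('top', np.float64(0.6223), np.float64(-0.147), np.float64(-0.0428)), ('side', np.float64(0.6257), np.float64(-0.1464), np.float64(0.0081))])
50 [ 0.6281 -0.0493  0.032 ] (array([ 0.6285, -0.0493, -0.038 ]), np.float64(26.0), [('top', np.float64(0.6272), np.float64(-0.0493), np.float64(-0.0156)), ('side', np.float64(0.6295), np.float64(-0.0491), np.float64(-0.0422))])
68 [0.6301 0.0507 0.032 ] (array([ 0.6303,  0.0507, -0.0296]), np.float64(43.4), [('top', np.float64(0.6288), np.float64(0.0503), np.float64(-0.0661)), ('side', np.float64(0.6312), np.float64(0.0519), np.float64(0.0008))])
86 [0.632  0.1507 0.032 ] (array([ 0.6307,  0.1528, -0.0085]), np.float64(39.7), [('top', np.float64(0.6292), np.float64(0.1518), np.float64(-0.0423)), ('side', np.float64(0.6334), np.float64(0.1554), np.float64(0.0415))])
top jar_mid [array([ 0.652, -0.257,  0.033])]
top tin_mid [array([0.667, 0.235, 0.016])]
side jar_mid [array([ 0.661, -0.244,  0.033])]
side tin_mid [array([0.666, 0.26 , 0.016])]
```

View pics/end.png

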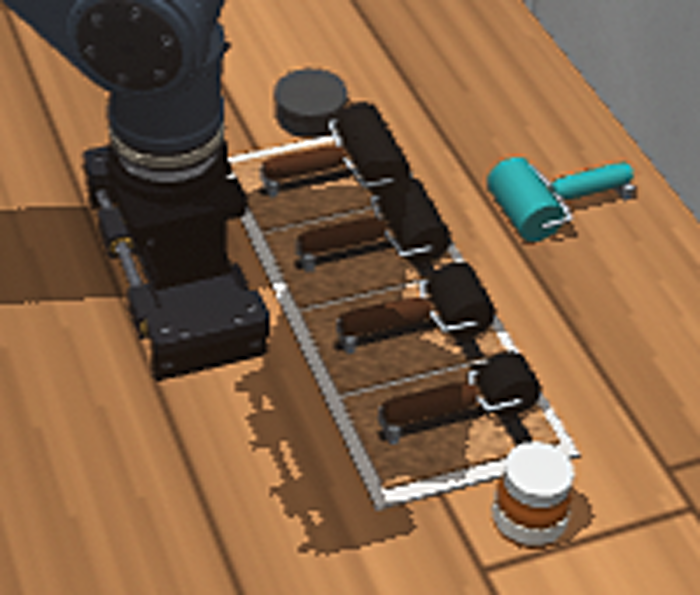

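The picture shows all four brayers flat on their T marks. From the jar upwards they are the 32 (roller at crop (505,380)), 50 (460,300), 68 (415,220) and 86 (370,145). The jar and tin are standing and the gripper is clear.

```bash
python3 -c "
from rig import job
print(job.hand_in())"
```

```text
the job is handed in; nothing more can be done
None
```

All four ink rollers are on their rests in order, 32 mm at the jar's end to 86 mm at the tin's end. Each lies flat and measures about 3 mm or less from its place, the jar and tin were left standing, and I handed the job in at about 27 s; no verdict was shown.

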